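# Scrub out the porcelain jar with the bottle brush

## Task

Take the lid off the porcelain jar and set it down right way up and flat on the worktop, without letting it drop. Then scrub the jar out with the wide brush from the drying rack: go right down to the bottom three times, drawing its lower end up past the middle of the jar between strokes. Hang the wide brush back in its fork on the rack, leave the jar open and standing where it is, and do not disturb the other brush, the bottles or the flask.

Things in the scene. Friction and masses are not known exactly. Their poses are not given: they have to be found in the camera images.
- jar: Round white porcelain jar, loose (about 0.6 kg), 76 mm outside diameter, 110 mm high, bore 64 mm diameter, inner floor 6 mm above its underside. Origin: centre of the underside; z up. It starts upright with its lid on.
- lid: Porcelain lid, loose (0.16 kg): disc 81 mm diameter, 8 mm thick; its plug (56 mm diameter, 6 mm deep) sits loosely in the bore; a round upright knob 21 mm in diameter rises 41 mm above the disc. Origin: centre of the plug's underside, z up the knob. On the jar the origin is 104 mm above the jar's underside; right way up on the worktop it is at z = 0.
- lid_knob (a point): Point to grip on the axis of the lid's knob: 38 mm above the lid's origin (24 mm above the top of the disc, 17 mm below the knob's end).
- wide_brush: The wide brush, loose (about 0.11 kg), hanging handle up in a fork. 192 mm long: grey bristle head 56 mm diameter (rigid, tapered at both ends) from 0 to 80 mm above the origin; stem 8 mm diameter; collar 28 mm diameter from 118 to 124 mm; round wooden handle 20 mm diameter from 124 to 192 mm. Origin: centre of the head's lower end; z up the handle.
- wide_brush_handle (a point): Centre of the wide brush's wooden handle, on its axis, 158 mm above the brush's origin; 40 mm above the underside of its collar.
- wide_brush_collar (a point): Centre of the underside of the wide brush's collar, 118 mm above the brush's origin.
- slim_brush_handle (a point): Centre of the handle of the other brush, the same in every way except that its bristle head is only 26 mm in diameter; it hangs in the other fork and must be left there.
- rack: Drying rack, immovable: grey base 110 (x) by 200 (y) by 12 mm; two posts and a crossbar at the back (x = +44 mm); two level forks at y = +50 and -50 mm, tops 145 mm above the worktop, 8 mm thick, slots open to the rack's -x side (towards the robot). Only the hung brushes' handles stand above the forks, up to z = 0.219. Origin: centre of the underside; z up.
- fork_a (a point): Where the underside of a hung brush's collar rests (on its axis) in the fork at the rack's +y side, at rack x = -20 mm. The slot is 14 mm wide, closed at x = -12 mm; the prongs end at x = -45 mm in nubs 4 mm high that keep the collar in. To free a brush lift it about 10 mm (its head meets the fork after 30), then draw it out along the rack's -x by 45 mm or more before raising it.
- fork_b (a point): The same point in the fork at the rack's -y side. Which brush hangs in which fork varies.
- plastic_bottle: Bystander: white plastic bottle with a screw cap, 60 mm diameter, 125 mm high; loose, near the jar. Origin: centre of the underside.
- flask: Bystander: conical glass flask, 69 mm diameter, 108 mm high; loose, behind the jar. Origin: centre of the underside.
- clear_bottle: Bystander: clear glass bottle, 58 mm diameter, 143 mm high; loose, in front of the rack. Origin: centre of the underside.
- alu_case: Immovable aluminium instrument case lying on the worktop to the right of the work, 250 mm (x, with its handle) by 300 mm (y), 102 mm high. Origin: centre of the underside.
Things that resemble listed ones, but are neither listed nor needed, are in the scene too. What is shaped like the wide_brush but pink or yellow is not meant.

How it is judged:
By the outcome, as a careful person would: the job done as asked, in the order asked, and still so for the second after the job is handed in, with the robot touching nothing.
It also fails if it takes over 67 s, if anything falls off the work surface, if the arm or the gripper's body presses on something with over 40 N, if the wrist force passes 120 N, or if a joint passes its speed limit or range.

## Robot

A 6-joint arm with a two-finger parallel gripper is mounted at the origin on a cart in front of the work surface, level with it; the furniture and walls round the work are solid. World frame = base frame: x ahead of the robot, y to its left, z up, the work surface at z = 0. Lengths are in m, angles in rad, forces in N, time in s.
With the tool pointing down it reaches from about 0.35 to 0.775 m from the base axis. Payload 7.3 kg.
Tool frame: the origin (TCP) lies at the very end of the fingers, on their centre line; the grasp point (between the pads) lies 19 mm behind it (robot.tcp_to_grasp is the distance from the TCP to the grasp point, in m); x points along the fingers, y is the direction in which the jaws open and shut, and the axes are right-handed (so a half turn about x gives the same grasp; the last joint's range is limited). The gripper opens to 92 mm and grips with 3 to 60 N. Pads are 19 mm wide; open, the fingers measure 130 mm over their backs; the gripper's body (75 mm by 190 mm) begins 47 mm behind the grasp point.
Start: joints at [1.147, 0.342, 1.524, -0, 1.275, -0.146], TCP at [0.144, 0.505, 0.197] pointing down, gripper open.
Joint ranges: [-2.53, 2.53], [-0.77, 2.02], [0.04, 2.7], [-1, 4.14], [0.28, 2.66], [-3.11, 3.11]. Speed limits (rad/s): [2.57, 2.57, 3.14, 3.14, 3.14, 3.14].

## Interface

Orientations are given as [roll, pitch, yaw] about the fixed x, y, z axes, in that order (R = Rz(yaw) Ry(pitch) Rx(roll)).
In Python, from cell import robot gives the robot as it stands.
- The arm moves only by the tool move_arm, never from a script. Its argument "increments" is a list of rows, each a list of 4 numbers: the shift along the tool's x, y, z normalised to -1 to 1, where 1 is 40 cm, then the turn about the tool's x normalised to -1 to 1, where 1 is 60 degrees. In form: [[dx, dy, dz, twist], ...]. A call has 1 to 5 rows; each row is the pose to reach, as a shift and turn from the pose commanded when the call began, along the tool's axes at that moment; what a row does not reach only later rows make up. A row lasts 1/8 s, in which the tool goes at most 62.5 mm and 10.7 degrees, less where a joint would pass 70% of its speed; a pose out of reach is approached as far as the arm can. A call with a number of a shift or a turn outside -1 to 1 is refused whole. A call with a gripper value outside its range is refused whole. "gripper" is the closure, from 0 (fully open) to 1 (shut), set as the call begins (left out, the last holds). The fingers move at their own pace and stop on an object; "squeeze" is the grip in N (left out, the last holds). Time passes only in rows, so rows that repeat a pose let the fingers close. It gives the time, the measured TCP pose, the force and the opening at its end, in the units of the state.
- robot.observe(): the state, without advancing time (a new reading comes with each control period).
- robot.read_camera(name): name is "side" or "top" or "wrist"; returns the picture (420x560x3 uint8, red, green, blue); there is no depth.
- robot.camera_params(name): a dict with "fx", "fy", "cx", "cy" (pixels), "R" (3x3) and "t" (3): a world point X has camera coordinates R X + t; the wrist camera has in their place "tool_from_camera" (4x4, takes a point from camera to tool coordinates, whose origin is the TCP and whose axes are the tool frame's). Camera axes: x right, y down, z forward; pixel columns grow to the right and rows downward; lengths in m; the calibration is good to about 2 mm. A picture is of the moment at which its call begins: read the wrist's pose just before it. camera_params takes no time and is no camera call.
- robot.hand_in(): hands the job in, once; it reports no verdict.
The state is a dict: "time": time; "qpos": joint angles; "qvel": joint speeds; "joint_efforts": joint torques, N m; "tool_pos": TCP position; "tool_rot": TCP orientation; "contact_force": force on the tool from outside, world axes, zero at the start; "torque": the same for the moment, N m; "opening": finger opening in m.
Only numpy, scipy, OpenCV 4.12 (cv2) and the standard library are available. Lean on these libraries where they do the work, as an engineer would, in place of code of your own. Each camera call takes 0.05 s, during which the arm holds its last target.

## Working session

There is one attempt and no reset: what is moved stays moved. The work goes in short steps, Python scripts to look and compute and a tool call to move; the robot and the scene stay as the last step left them, time stands still between calls to the robot, and variables do not carry over. Pictures are saved under pics/ and viewed, and the job is handed in when it is done.

Besides the shell and the picture viewer there is one more tool, called after ">>>" as name([rows], argument=value, ...), one row to a line, values as JSON. move_arm: Moves the arm, as the interface text tells. Its arguments: {"type":"object","properties":{"increments":{"type":"array","items":{"type":"array","items":{"type":"number"}}},"gripper":{"type":"number"},"squeeze":{"type":"number"}},"required":["increments"]}

```bash
ls; mkdir -p pics
python3 - <<'E'
from cell import robot
import cv2, numpy as np
np.set_printoptions(precision=4,suppress=True)
s=robot.observe(); print(s)
for n in ["side","top","wrist"]:
    im=robot.read_camera(n); cv2.imwrite(f"pics/{n}0.png",im[:,:,::-1]); print(n,robot.camera_params(n))
print(robot.tcp_to_grasp)
E
```

```text
pics
{'time': 0.0, 'qpos': array([ 1.147 ,  0.3428,  1.525 , -0.    ,  1.2754, -0.146 ]), 'qvel': array([-0.0004, -0.0007, -0.0011, -0.001 , -0.0007, -0.0003]), 'joint_efforts': array([  0.0004, -43.1225, -24.4219,   0.0718,   0.0557,  -0.0001]), 'tool_pos': array([0.1438, 0.5045, 0.1965]), 'tool_rot': array([-1.7095,  1.5692, -1.9873]), 'contact_force': array([-0.7286,  0.2263,  0.2169]), 'torque': array([ 0.0656, -0.0243,  0.0268]), 'opening': 0.09135722674003648}
side {'fx': 463.58693264939114, 'fy': 463.58693264939114, 'cx': 275.7660532967657, 'cy': 212.40460956614743, 'R': array([[-0.9477,  0.3188,  0.0146],
       [ 0.1506,  0.4871, -0.8602],
       [-0.2813, -0.8131, -0.5097]]), 't': array([0.4959, 0.0015, 1.482 ])}
top {'fx': 515.0475194188242, 'fy': 515.0475194188242, 'cx': 283.22533548940413, 'cy': 204.56640579403194, 'R': array([[-0.0155, -0.9999, -0.0053],
       [-0.9792,  0.0163, -0.2022],
       [ 0.2022,  0.0021, -0.9793]]), 't': array([0.0962, 0.5654, 1.2118])}
wrist {'fx': 363.39816635634065, 'fy': 363.39816635634065, 'cx': 287.4767298184545, 'cy': 206.09082453249954, 'tool_from_camera': array([[ 0.0003, -0.2802,  0.9599, -0.1886],
       [ 1.    , -0.    , -0.0004,  0.0002],
       [ 0.0001,  0.9599,  0.2802, -0.0748],
       [ 0.    ,  0.    ,  0.    ,  1.    ]])}
0.0188
```

View pics/side0.png

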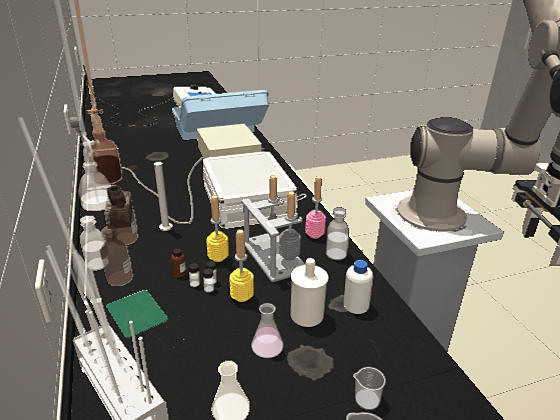

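View pics/top0.png

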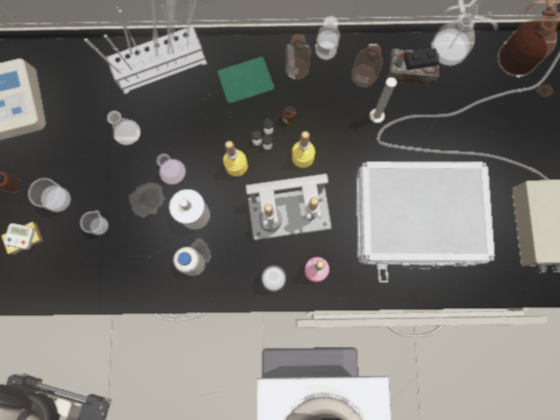

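View pics/wrist0.png

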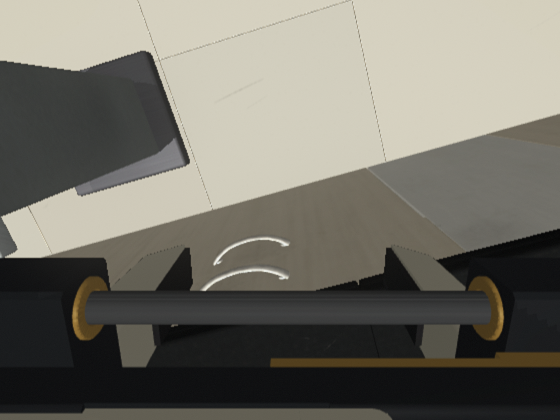

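Run:
```python
import cv2
t=cv2.imread("pics/top0.png")[140:300,140:350]; s=cv2.imread("pics/side0.png")[160:360,180:390]
cv2.imwrite("pics/t0z.png",cv2.resize(t,None,fx=3.6,fy=3.6,interpolation=cv2.INTER_CUBIC))
cv2.imwrite("pics/s0z.png",cv2.resize(s,None,fx=3,fy=3,interpolation=cv2.INTER_CUBIC))
```

```text
(no output)
```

View pics/t0z.png

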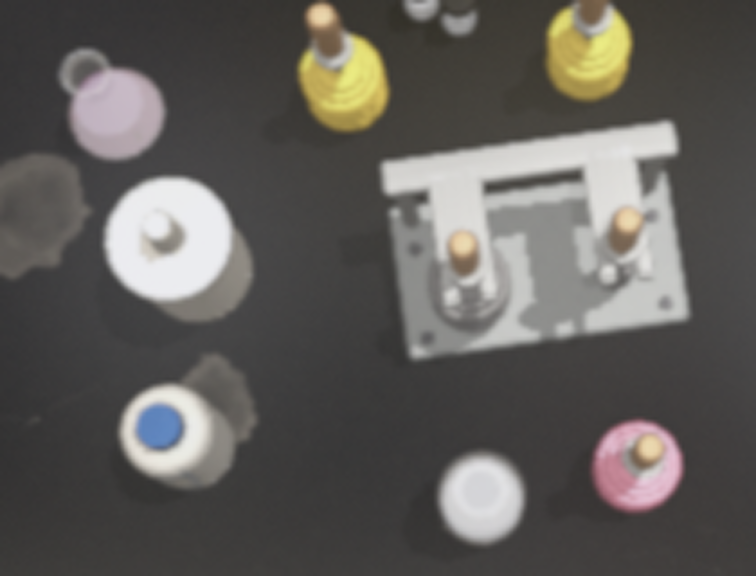

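View pics/s0z.png

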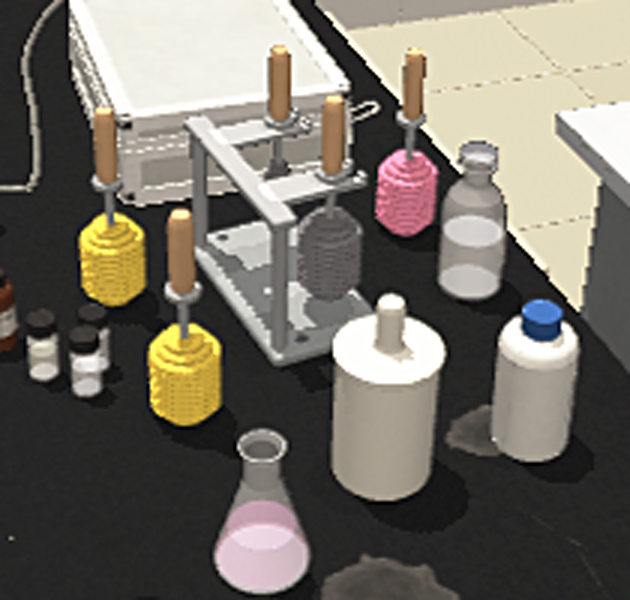

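```bash
cat > h.py <<'E'
import numpy as np, cv2
from cell import robot
np.set_printoptions(precision=4,suppress=True)
def onplane(cam,uv,z):
    p=robot.camera_params(cam);R,t=np.array(p['R']),np.array(p['t'])
    d=R.T@np.array([(uv[0]-p['cx'])/p['fx'],(uv[1]-p['cy'])/p['fy'],1]);c=-R.T@t
    return c+d*(z-c[2])/d[2]
def proj(cam,X):
    p=robot.camera_params(cam);q=np.array(p['R'])@X+p['t']
    return np.array([p['fx']*q[0]/q[2]+p['cx'],p['fy']*q[1]/q[2]+p['cy']])
def ray(cam,uv):
    p=robot.camera_params(cam);R,t=np.array(p['R']),np.array(p['t'])
    d=R.T@np.array([(uv[0]-p['cx'])/p['fx'],(uv[1]-p['cy'])/p['fy'],1]);return -R.T@t,d/np.linalg.norm(d)
def tri(a,b):
    c1,d1=ray('top',a);c2,d2=ray('side',b)
    s=np.linalg.lstsq(np.c_[d1,-d2],c2-c1,rcond=None)[0]
    p,q=c1+s[0]*d1,c2+s[1]*d2;return (p+q)/2,np.linalg.norm(p-q)
E
python3 - <<'E'
from h import *
t=cv2.imread("pics/top0.png");s=cv2.imread("pics/side0.png")
z=lambda x,y:(140+x/3.6-.4,140+y/3.6-.4)
zs=lambda x,y:(180+x/3-.3,160+y/3-.3)
for n,a,b,zz in [("knobtop",z(158,223),zs(391,300),.159),("wide tip",z(462,242),zs(333,99),.219),("slim tip",z(627,219),zs(280,48),.219),("cap",z(159,427),zs(543,306),.125),("flask mouth",z(84,74),zs(263,441),.108),("clear top",z(481,490),zs(480,150),.143)]:
    print(n,onplane('top',a,zz),onplane('side',b,zz),*tri(a,b))
# lid disc
hsv=cv2.cvtColor(t,cv2.COLOR_BGR2HSV)
m=((hsv[...,2]>205)).astype(np.uint8);m[:, :160]=0;m[:,215:]=0;m[:180]=0;m[235:]=0
c=max(cv2.findContours(m,0,2)[0],key=cv2.contourArea);e=cv2.fitEllipse(c);print(e,onplane('top',e[0],.118))
# handle masks
m=((hsv[...,0]>5)&(hsv[...,0]<22)&(hsv[...,1]>70)&(hsv[...,2]>90)).astype(np.uint8)
for c in cv2.findContours(m,0,2)[0]:
    if cv2.contourArea(c)>15: print('top',cv2.minAreaRect(c),cv2.boundingRect(c))
hs=cv2.cvtColor(s,cv2.COLOR_BGR2HSV)
m=((hs[...,0]>5)&(hs[...,0]<22)&(hs[...,1]>70)&(hs[...,2]>90)).astype(np.uint8)
for c in cv2.findContours(m,0,2)[0]:
    if cv2.contourArea(c)>15 and 180<cv2.minAreaRect(c)[0][0]<390: print('side',cv2.minAreaRect(c),cv2.boundingRect(c))
# rack base front edge corners at z=.012, crossbar
a,b=onplane('top',z(413,358),.012),onplane('top',z(688,318),.012);print('base front',a,b,np.degrees(np.arctan2(*(a-b)[:2])))
a,b=onplane('top',z(391,212),.012),onplane('top',z(413,358),.012);print('base left',a,b)
a,b=onplane('top',z(386,193),.153),onplane('top',z(678,152),.153);print('bar',a,b,np.degrees(np.arctan2(*(a-b)[:2])))
E
```

```text
knobtop [0.5568 0.3132 0.159 ] [0.5541 0.3138 0.159 ] [0.5554 0.3137 0.1595] 0.0026676393018460376
wide tip [0.5292 0.1196 0.219 ] [0.5296 0.1221 0.219 ] [0.5291 0.1198 0.2178] 0.0007562680980104134
slim tip [0.5416 0.021  0.219 ] [0.5413 0.0212 0.219 ] [0.5414 0.0211 0.219 ] 0.0003797635874823738
cap [0.4316 0.3162 0.125 ] [0.4288 0.3129 0.125 ] [0.431  0.3159 0.1277] 0.0007043311905074739
flask mouth [0.6707 0.3754 0.108 ] [0.668  0.3722 0.108 ] [0.6694 0.3749 0.1109] 0.000967461266877386
clear top [0.3874 0.1118 0.143 ] [0.3886 0.1149 0.143 ] [0.3873 0.112  0.1412] 0.0005586588605864876
((186.5531768798828, 205.8151092529297), (31.74765396118164, 33.259056091308594), 60.38371276855469) [0.5552 0.3139 0.118 ]
top ((319.2500305175781, 265.2500305175781), (6.363961219787598, 7.071067810058594), 45.0) (316, 261, 8, 9)
top ((37.83763885498047, 231.67784118652344), (18.95409393310547, 2.656444787979126), 68.96248626708984) (34, 223, 9, 19)
top ((268.0, 210.5), (6.0, 9.0), 0.0) (265, 206, 7, 10)
top ((312.6000061035156, 203.80001831054688), (6.260990142822266, 8.944271087646484), 26.5650
[... 366 characters left out ...]
, 65, 14, 7)
top ((544.1041259765625, 25.674331665039062), (27.34543800354004, 55.05479049682617), 8.972626686096191) (531, 0, 29, 55)
side ((240.0, 243.0), (28.0, 8.0), 90.0) (236, 229, 9, 29)
side ((214.5, 208.0), (7.0, 24.0), 0.0) (211, 196, 8, 25)
side ((290.5, 204.5), (25.0, 7.0), 90.0) (287, 192, 8, 26)
side ((317.1827087402344, 188.44161987304688), (6.412234306335449, 21.23162078857422), 4.085616588592529) (314, 178, 8, 22)
side ((273.0, 187.0), (24.0, 6.0), 90.0) (270, 175, 7, 25)
base front [0.4888 0.1615 0.012 ] [ 0.5139 -0.0321  0.012 ] -7.413588110579851
base left [0.5937 0.1767 0.012 ] [0.4888 0.1615 0.012 ]
bar [0.5751 0.1698 0.153 ] [ 0.5988 -0.0166  0.153 ] -7.249755783874609
```

```bash
cat >> h.py <<'E'
from scipy.spatial.transform import Rotation as Ro
def state(pr=True):
    s=robot.observe();R=Ro.from_euler('xyz',s['tool_rot']).as_matrix()
    if pr: print('t %.2f'%s['time'],'tcp',s['tool_pos'],'jaw yaw %.1f'%np.degrees(np.arctan2(R[1,1],R[0,1])),'open %.4f'%s['opening'],'F',s['contact_force'],'q',s['qpos'])
    return s,R
def go(dst,yaw=None):
    s,R=state();d=R.T@(np.array(dst)-s['tool_pos'])
    tw=0
    if yaw is not None:
        y=np.arctan2(R[1,1],R[0,1]);tw=(np.degrees(y)-yaw+90)%180-90  # twist + about tool x (down) = yaw decrease
    print('inc',d/0.4,'twist',tw/60,'deg',tw)
E
python3 - <<'E'
from h import *
s,R=state();print(R)
for n,uv,z in [('beaker near rim',(92,217),.05),('beaker base',(97,226),0),('beaker2 base',(57,200),0),('stain',(147,200),0),('pink base',(317,270),0),('flask base',(173,172),0),('clear base',(274,281),0),('plastic base',(190,263),0),('table front edge',(150,312),0)]:
    print(n,onplane('top',uv,z))
E
```

```text
t 0.15 tcp [0.1438 0.5046 0.1967] jaw yaw 74.1 open 0.0917 F [ 0.0687 -0.8258  0.3467] q [ 1.147   0.3426  1.5248 -0.      1.2754 -0.146 ]
[[-0.0005  0.2742  0.9617]
 [-0.001   0.9617 -0.2742]
 [-1.     -0.0011 -0.0002]]
beaker near rim [0.545  0.5606 0.05  ]
beaker base [0.5307 0.5654 0.    ]
beaker2 base [0.6007 0.6732 0.    ]
stain [0.5968 0.4396 0.    ]
pink base [0.4095 0.0049 0.    ]
flask base [0.6707 0.3743 0.    ]
clear base [0.3838 0.1133 0.    ]
plastic base [0.4322 0.3248 0.    ]
table front edge [0.3126 0.4214 0.    ]
```

Run:
```python
import cv2
t=cv2.imread("pics/top0.png")[150:320,10:220]
cv2.imwrite("pics/t0y.png",cv2.resize(t,None,fx=3.5,fy=3.5,interpolation=cv2.INTER_CUBIC))
```

```text
(no output)
```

View pics/t0y.png

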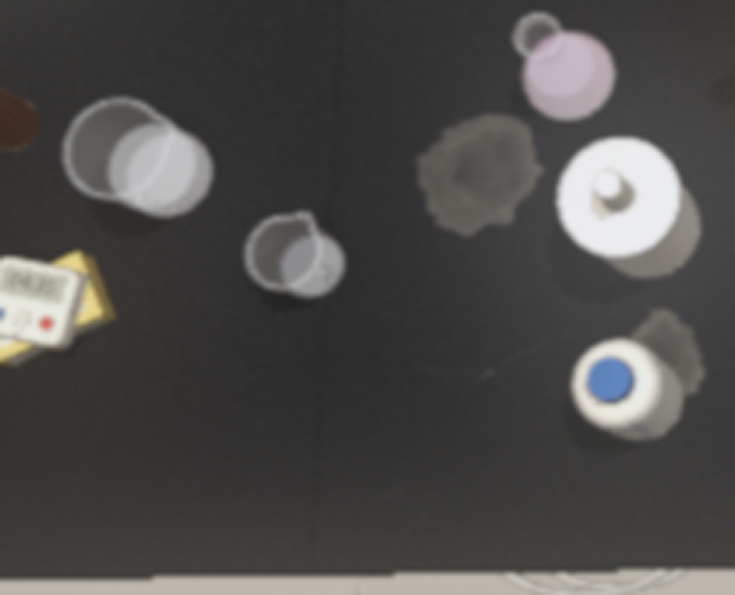

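Run:
```python
from h import *
go([0.555,0.3137,0.20],45)
go([0.38,0.394,0.20],55)
```

```text
t 0.15 tcp [0.1438 0.5046 0.1967] jaw yaw 74.1 open 0.0917 F [ 0.0687 -0.8258  0.3467] q [ 1.147   0.3426  1.5248 -0.      1.2754 -0.146 ]
inc [-0.0082 -0.177   1.1194] twist 0.4847180930454928 deg 29.083085582729566
t 0.15 tcp [0.1438 0.5046 0.1967] jaw yaw 74.1 open 0.0917 F [ 0.0687 -0.8258  0.3467] q [ 1.147   0.3426  1.5248 -0.      1.2754 -0.146 ]
inc [-0.0082 -0.1039  0.6436] twist 0.3180514263788261 deg 19.083085582729566
```

>>> move_arm([
  [-0.01,-0.02,0.14,0.08],
  [-0.01,-0.05,0.29,0.16],
  [-0.01,-0.07,0.44,0.24],
  [-0.01,-0.1,0.58,0.32],
  [-0.01,-0.1,0.64,0.32],
], gripper=0.0, squeeze=30)

```text
time: 0.78
tool_pos: [0.3815, 0.3945, 0.2009]
tool_rot: [-1.252, 1.57, -1.869]
contact_force: [-0.3, 0.3, 0.5]
opening: 0.0919
```

Run:
```python
from h import *
go([0.555,0.3137,0.20],45)
```

```text
t 0.78 tcp [0.3815 0.3945 0.2009] jaw yaw 54.7 open 0.0919 F [-0.3395  0.2521  0.4642] q [ 0.6627  0.3832  1.4515 -0.0003  1.3074 -0.2917]
inc [0.0023 0.086  0.4708] twist 0.16143523940451868 deg 9.68611436427112
```

>>> move_arm([
  [0.0,0.025,0.13,0.08],
  [0.0,0.05,0.26,0.16],
  [0.0,0.07,0.38,0.16],
  [0.0,0.086,0.471,0.16],
  [0.0,0.086,0.471,0.16],
])

```text
time: 1.4
tool_pos: [0.5545, 0.315, 0.2001]
tool_rot: [-1.96, 1.57, -2.742]
contact_force: [0.1, -0.0, 0.6]
opening: 0.0918
```

Run:
```python
from h import *
go([0.555,0.3137,0.123],45)
im=robot.read_camera('wrist');cv2.imwrite('pics/w1.png',im[:,:,::-1])
```

```text
t 1.40 tcp [0.5545 0.315  0.2001] jaw yaw 45.2 open 0.0918 F [ 0.1436 -0.0346  0.6073] q [ 0.3965  0.5533  1.1762 -0.      1.4132 -0.3922]
inc [ 0.1928 -0.0012  0.0033] twist 0.003195627012648572 deg 0.19173762075891432
```

View pics/w1.png

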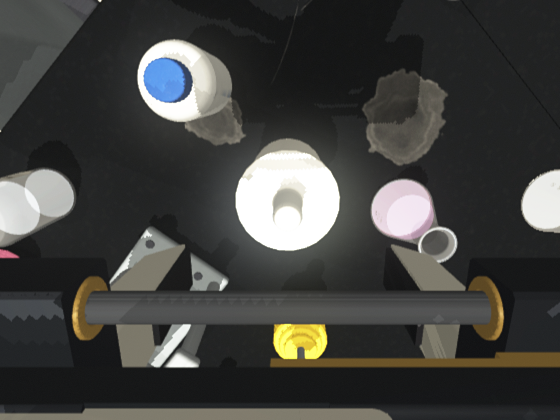

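```bash
cat >> h.py <<'E'
def wproj(X,s=None,R=None):
    if s is None: s,R=state(False)
    p=robot.camera_params('wrist');T=np.array(p['tool_from_camera'])
    Xt=R.T@(np.array(X)-s['tool_pos']);c=T[:3,:3].T@(Xt-T[:3,3])
    return np.array([p['fx']*c[0]/c[2]+p['cx'],p['fy']*c[1]/c[2]+p['cy']])
def wplane(uv,z):
    s,R=state(False);p=robot.camera_params('wrist');T=np.array(p['tool_from_camera'])
    d=R@T[:3,:3]@np.array([(uv[0]-p['cx'])/p['fx'],(uv[1]-p['cy'])/p['fy'],1]);c=s['tool_pos']+R@T[:3,3]
    return c+d*(z-c[2])/d[2]
E
python3 - <<'E'
from h import *
im=cv2.imread('pics/w1.png')
g=cv2.cvtColor(im,cv2.COLOR_BGR2GRAY)
m=(g>225).astype(np.uint8);m[:160]=0;m[250:]=0;m[:,:225]=0;m[:,350:]=0
c=max(cv2.findContours(m,0,2)[0],key=cv2.contourArea);h=cv2.convexHull(c);e=cv2.fitEllipse(h);print(e,wplane(e[0],.118))
print(wproj([.555,.3137,.159]),wproj([.555,.3137,.118]))
cv2.imwrite('pics/w1z.png',cv2.resize(im[130:260,220:360],None,fx=4,fy=4))
E
```

```text
((287.134033203125, 200.0146026611328), (99.46392059326172, 103.50272369384766), 91.81734466552734) [0.5525 0.3166 0.118 ]
[286.4912 221.7263] [286.7057 204.7869]
```

View pics/w1z.png

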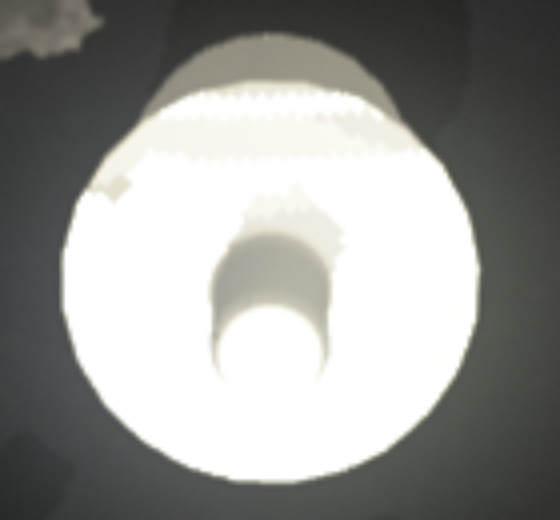

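Run:
```python
from h import *
print(wplane((287.1,217.6),.159))
go([0.554,0.3145,0.123],45)
```

```text
[0.5532 0.316  0.159 ]
t 1.45 tcp [0.5531 0.316  0.2003] jaw yaw 45.3 open 0.0916 F [-0.2301  0.9816  0.7452] q [ 0.3985  0.5519  1.1779  0.0006  1.4133 -0.3916]
inc [ 0.1933 -0.0007  0.0045] twist 0.00439445857918083 deg 0.2636675147508498
```

>>> move_arm([
  [0.08,0.0,0.0,0.0],
  [0.14,0.0,0.002,0.0],
  [0.175,0.0,0.002,0.0],
  [0.19,0.0,0.002,0.0],
  [0.19,0.0,0.002,0.0],
])

```text
time: 2.08
tool_pos: [0.5535, 0.3159, 0.1256]
tool_rot: [1.49, 1.57, 0.711]
contact_force: [0.0, 0.3, -0.6]
opening: 0.0916
```

>>> move_arm([
  [0,0,0,0],
  [0,0,0,0],
  [0,0,0,0],
  [0,0,0,0],
  [0,0,0,0],
], gripper=1.0, squeeze=30)

```text
time: 2.7
tool_pos: [0.5537, 0.3154, 0.1253]
tool_rot: [2.142, 1.571, 1.361]
contact_force: [-0.5, -0.6, -0.3]
opening: 0.0464
```

Run:
```python
from h import *
go([0.554,0.3145,0.123],45)
```

```text
t 2.70 tcp [0.5537 0.3154 0.1253] jaw yaw 45.3 open 0.0464 F [-0.4995 -0.5735 -0.274 ] q [ 0.3976  0.6056  1.293   0.0001  1.243  -0.3927]
inc [ 0.0057 -0.001   0.0022] twist 0.00464625475548317 deg 0.2787752853289902
```

>>> move_arm([
  [0,0,0,0],
  [0,0,0,0],
  [0,0,0,0],
  [0,0,0,0],
  [0,0,0,0],
])

```text
time: 3.32
tool_pos: [0.5536, 0.3154, 0.1252]
tool_rot: [2.354, 1.571, 1.574]
contact_force: [-0.3, 0.6, -0.1]
opening: 0.0189
```

>>> move_arm([
  [-0.01,0,0,0],
  [-0.025,0,0,0],
  [-0.05,0,0,0],
  [-0.09,0,0,0],
  [-0.11,0,0,0],
])

```text
time: 3.95
tool_pos: [0.5543, 0.3157, 0.1712]
tool_rot: [1.202, 1.568, 0.421]
contact_force: [0.1, 0.8, -1.4]
opening: 0.019
```

Run:
```python
from h import *
state()
for n in ['side']:
    im=robot.read_camera(n);cv2.imwrite('pics/%s2.png'%n,im[:,:,::-1])
cv2.imwrite('pics/s2z.png',cv2.resize(im[150:350,200:400,::-1],None,fx=3,fy=3))
```

```text
t 3.95 tcp [0.5543 0.3157 0.1712] jaw yaw 45.3 open 0.0190 F [ 0.1033  0.8396 -1.3844] q [ 0.3976  0.5693  1.2277  0.0001  1.342  -0.3927]
```

View pics/s2z.png

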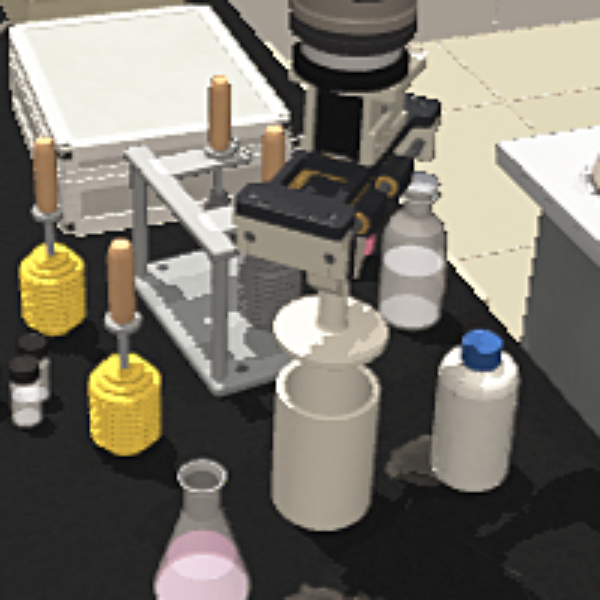

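Run:
```python
from h import *
go([0.44,0.45,0.185],10)
```

```text
t 4.00 tcp [0.5545 0.3158 0.1719] jaw yaw 45.3 open 0.0190 F [ 0.1237  0.2801 -0.4805] q [ 0.3977  0.5687  1.2269  0.0001  1.3423 -0.3927]
inc [-0.0332  0.037  -0.4394] twist 0.5880807559370803 deg 35.28484535622482
```

>>> move_arm([
  [-0.03,0.005,-0.05,0.05],
  [-0.03,0.01,-0.13,0.15],
  [-0.03,0.02,-0.23,0.27],
  [-0.03,0.03,-0.33,0.39],
  [-0.03,0.035,-0.4,0.5],
])

```text
time: 4.62
tool_pos: [0.4484, 0.4392, 0.1813]
tool_rot: [-2.732, 1.57, 2.244]
contact_force: [0.3, -0.4, -2.1]
opening: 0.0187
```

Run:
```python
from h import *
go([0.44,0.45,0.08],10)
```

```text
t 4.62 tcp [0.4484 0.4392 0.1813] jaw yaw 15.1 open 0.0187 F [ 0.3243 -0.4291 -2.102 ] q [0.6528 0.5447 1.2426 0.0004 1.3543 0.3889]
inc [ 0.2533 -0.0133 -0.0314] twist 0.08528012810774115 deg 5.116807686464469
```

>>> move_arm([
  [0.03,-0.01,-0.025,0.08],
  [0.09,-0.01,-0.03,0.08],
  [0.16,-0.01,-0.03,0.08],
  [0.22,-0.01,-0.03,0.08],
  [0.25,-0.01,-0.03,0.08],
])

```text
time: 5.25
tool_pos: [0.4422, 0.448, 0.0799]
tool_rot: [-1.082, 1.569, -2.469]
contact_force: [0.6, -0.7, -1.7]
opening: 0.0186
```

Run:
```python
from h import *
go([0.44,0.45,0.0215])
im=robot.read_camera('side');cv2.imwrite('pics/side3.png',im[:,:,::-1])
go([0.44,0.45,0.0215])
```

```text
t 5.25 tcp [0.4422 0.448  0.0799] jaw yaw 10.5 open 0.0186 F [ 0.5703 -0.6528 -1.69  ] q [ 0.6703  0.637   1.3696 -0.      1.1372  0.4873]
inc [ 0.1459 -0.0042 -0.006 ] twist 0.0 deg 0
t 5.30 tcp [0.4419 0.4477 0.0788] jaw yaw 10.5 open 0.0190 F [-0.4955 -0.0793 -1.812 ] q [0.6702 0.6381 1.3705 0.     1.1363 0.4873]
inc [ 0.1433 -0.0032 -0.0066] twist 0.0 deg 0
```

View pics/side3.png

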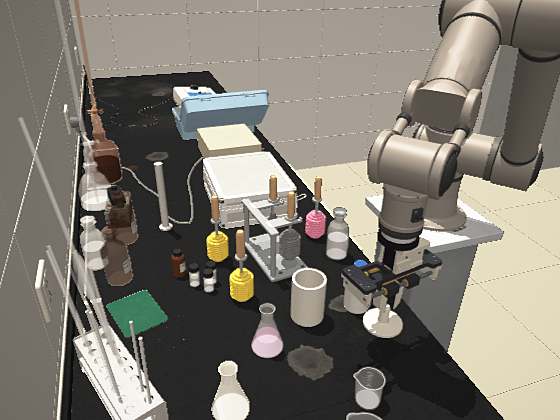

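>>> move_arm([
  [0.04,0,0,0],
  [0.08,0,0,0],
  [0.11,0,0,0],
  [0.125,0,0,0],
  [0.13,0,0,0],
])

```text
time: 5.92
tool_pos: [0.4428, 0.4485, 0.0289]
tool_rot: [-1.367, 1.571, -2.755]
contact_force: [-0.1, -0.3, -1.1]
opening: 0.0187
```

>>> move_arm([
  [0.005,0,0,0],
  [0.009,0,0,0],
  [0.011,0,0,0],
  [0.013,0,0,0],
  [0.013,0,0,0],
])

```text
time: 6.55
tool_pos: [0.4428, 0.4485, 0.0241]
tool_rot: [2.566, 1.571, 1.178]
contact_force: [0.4, -0.1, -1.3]
opening: 0.0189
```

>>> move_arm([
  [0.0025,0,0,0],
  [0.005,0,0,0],
  [0.006,0,0,0],
  [0.006,0,0,0],
])

```text
time: 7.05
tool_pos: [0.4427, 0.4485, 0.0216]
tool_rot: [-2.152, 1.571, 2.744]
contact_force: [1.6, 0.7, -1.1]
opening: 0.019
```

>>> move_arm([
  [0.0015,0,0,0],
  [0.0025,0,0,0],
  [0.0025,0,0,0],
])

```text
time: 7.42
tool_pos: [0.4428, 0.4486, 0.0212]
tool_rot: [2.149, 1.57, 0.761]
contact_force: [-1.1, -1.5, 2.9]
opening: 0.0191
```

>>> move_arm([
  [0,0,0,0],
  [0,0,0,0],
  [0,0,0,0],
  [0,0,0,0],
], gripper=0.45)

```text
time: 7.92
tool_pos: [0.4428, 0.4485, 0.0205]
tool_rot: [-2.18, 1.571, 2.715]
contact_force: [0.3, 0.0, -0.7]
opening: 0.0494
```

>>> move_arm([
  [-0.03,0,0,0],
  [-0.1,0,0,0],
  [-0.22,0,0,0],
  [-0.34,0,0,0],
  [-0.46,0,0,0],
])

```text
time: 8.55
tool_pos: [0.4427, 0.4484, 0.2073]
tool_rot: [2.097, 1.57, 0.709]
contact_force: [0.2, 0.7, -0.4]
opening: 0.0501
```

Run:
```python
from h import *
for n in ['side','wrist']:
    im=robot.read_camera(n);cv2.imwrite('pics/%s4.png'%n,im[:,:,::-1])
go([0.50,0.25,0.235],40)
```

```text
t 8.65 tcp [0.445  0.4504 0.2123] jaw yaw 10.5 open 0.0505 F [ 0.7906  1.0318 -0.1527] q [0.6704 0.528  1.1863 0.0001 1.4145 0.4872]
inc [-0.0593  0.0446  0.5172] twist -0.49181191553018416 deg -29.50871493181105
```

View pics/side4.png

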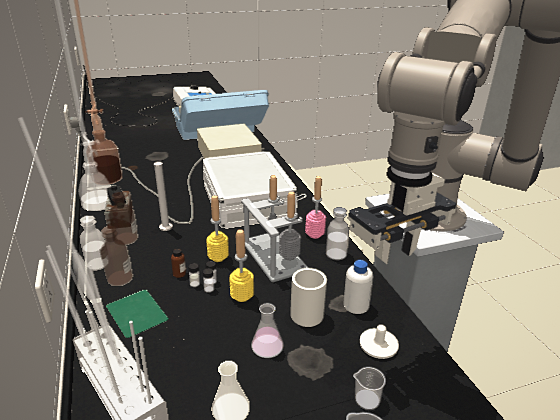

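View pics/wrist4.png

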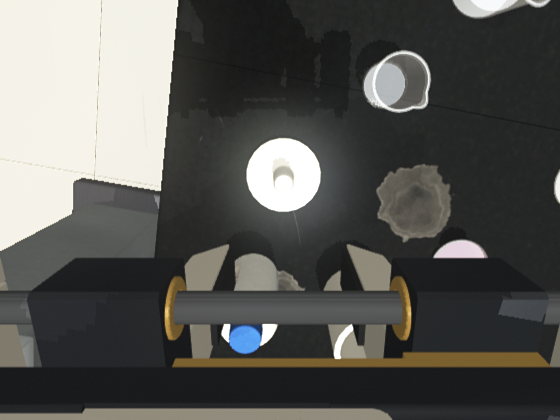

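Run:
```python
from h import *
go([0.48,0.26,0.25],52)
go([0.529,0.120,0.25],97.25)
```

```text
t 8.65 tcp [0.445  0.4504 0.2123] jaw yaw 10.5 open 0.0505 F [ 0.7906  1.0318 -0.1527] q [0.6704 0.528  1.1863 0.0001 1.4145 0.4872]
inc [-0.0971  0.0004  0.4833] twist -0.6918119155301842 deg -41.50871493181105
t 8.65 tcp [0.445  0.4504 0.2123] jaw yaw 10.5 open 0.0505 F [ 0.7906  1.0318 -0.1527] q [0.6704 0.528  1.1863 0.0001 1.4145 0.4872]
inc [-0.0987  0.0571  0.8498] twist -1.4459785821968507 deg -86.75871493181104
```

>>> move_arm([
  [-0.06,0,0.04,-0.15],
  [-0.1,0,0.14,-0.3],
  [-0.1,0,0.26,-0.47],
  [-0.1,0.0,0.38,-0.62],
  [-0.1,0.0,0.48,-0.75],
])

```text
time: 9.28
tool_pos: [0.4777, 0.2579, 0.245]
tool_rot: [0.795, 1.57, 0.197]
contact_force: [-0.2, 0.2, -0.6]
opening: 0.0504
```

Run:
```python
from h import *
go([0.529,0.120,0.25],97.25)
```

```text
t 9.28 tcp [0.4777 0.2579 0.245 ] jaw yaw 55.7 open 0.0504 F [-0.1515  0.2483 -0.5686] q [ 0.354   0.3428  1.3898 -0.0001  1.4084 -0.6187]
inc [-0.0125 -0.2127  0.3002] twist -0.6919939875938802 deg -41.51963925563281
```

>>> move_arm([
  [0,-0.05,0.08,-0.15],
  [0,-0.1,0.16,-0.3],
  [0,-0.16,0.23,-0.46],
  [0,-0.21,0.29,-0.62],
  [0,-0.213,0.3,-0.69],
])

```text
time: 9.9
tool_pos: [0.5286, 0.1194, 0.2448]
tool_rot: [-1.093, 1.57, -0.972]
contact_force: [-0.9, -0.6, -0.2]
opening: 0.05
```

Run:
```python
from h import *
im=robot.read_camera('wrist');cv2.imwrite('pics/w5.png',im[:,:,::-1])
print(wproj([.529,.12,.219]),wproj([.529,.12,.145]))
go([0.529,0.120,0.169],97.25)
```

```text
[288.0072 225.4313] [287.9334 195.5123]
t 9.95 tcp [0.5287 0.1199 0.2448] jaw yaw 97.1 open 0.0508 F [-0.643  -0.1416 -0.4029] q [ 0.0817  0.3417  1.3921 -0.0002  1.4075 -1.6124]
inc [0.1894 0.0003 0.0007] twist -0.0030129196282326614 deg -0.18077517769395968
```

View pics/w5.png

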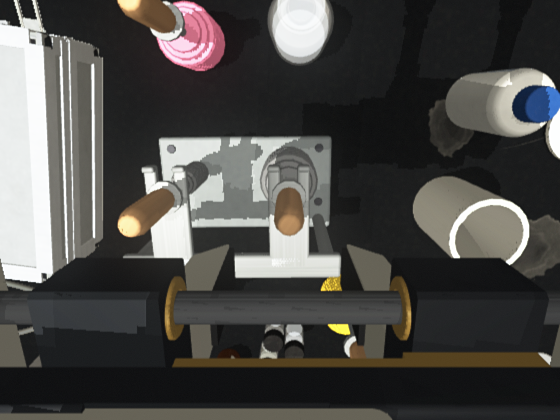

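>>> move_arm([
  [0.05,0,0,0],
  [0.1,0,0,0],
  [0.15,0,0,0],
  [0.18,0,0,0],
  [0.19,0,0,0],
])

```text
time: 10.58
tool_pos: [0.528, 0.1217, 0.1682]
tool_rot: [2.93, 1.57, 3.05]
contact_force: [0.1, -0.2, 0.5]
opening: 0.0506
```

>>> move_arm([
  [0,0,0,0],
  [0,0,0,0],
  [0,0,0,0],
  [0,0,0,0],
  [0,0,0,0],
], gripper=1.0, squeeze=40)

```text
time: 11.2
tool_pos: [0.5286, 0.1214, 0.169]
tool_rot: [-0.156, 1.57, -0.036]
contact_force: [-0.1, -0.9, 2.4]
opening: 0.0181
```

Run:
```python
from h import *
state()
```

```text
t 11.20 tcp [0.5286 0.1214 0.169 ] jaw yaw 96.9 open 0.0181 F [-0.0646 -0.9325  2.4293] q [ 0.0844  0.3969  1.522  -0.0001  1.2219 -1.6064]
```

>>> move_arm([
  [-0.01,0,0,0],
  [-0.02,0,0,0],
  [-0.03,0,0,0],
  [-0.03,0,0,0],
])

```text
time: 11.7
tool_pos: [0.5285, 0.1215, 0.181]
tool_rot: [0.126, 1.57, 0.246]
contact_force: [-0.3, -0.3, -0.7]
opening: 0.0186
```

Run:
```python
from h import *
state()
im=robot.read_camera('side');cv2.imwrite('pics/s6.png',cv2.resize(im[130:330,200:400,::-1],None,fx=3,fy=3))
```

```text
t 11.70 tcp [0.5285 0.1215 0.181 ] jaw yaw 96.9 open 0.0186 F [-0.321  -0.2581 -0.7473] q [ 0.0846  0.3864  1.5034  0.0001  1.2511 -1.6064]
```

View pics/s6.png

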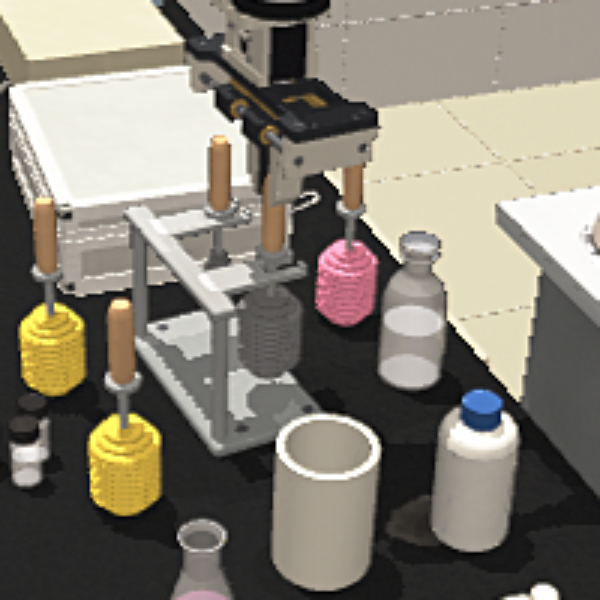

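>>> move_arm([
  [0,0,-0.03,0],
  [0,0,-0.07,0],
  [0,0,-0.11,0],
  [0,0,-0.135,0],
  [0,0,-0.135,0],
])

```text
time: 12.38
tool_pos: [0.4741, 0.115, 0.1808]
tool_rot: [0.427, 1.571, 0.547]
contact_force: [-0.2, 0.5, -0.5]
opening: 0.0184
```

>>> move_arm([
  [-0.03,0,0,0],
  [-0.1,0,0,0],
  [-0.2,0,0,0],
  [-0.29,0,0,0],
  [-0.29,0,0,0],
])

```text
time: 13.0
tool_pos: [0.4766, 0.1152, 0.3001]
tool_rot: [-0.028, 1.564, 0.092]
contact_force: [-0.0, -0.1, -1.1]
opening: 0.0187
```

Run:
```python
from h import *
im=robot.read_camera('side');cv2.imwrite('pics/side7.png',im[:,:,::-1])
im=robot.read_camera('top');cv2.imwrite('pics/top7.png',im[:,:,::-1])
go([.5545,.3145,.29])
```

```text
t 13.10 tcp [0.4748 0.115  0.2966] jaw yaw 96.9 open 0.0183 F [ 0.5372  0.2584 -2.1422] q [ 0.0805  0.2133  1.429   0.0001  1.4992 -1.6104]
inc [0.0165 0.4713 0.2576] twist 0.0 deg 0
```

View pics/side7.png

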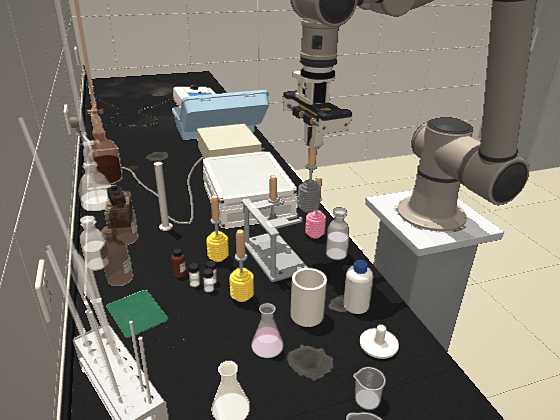

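View pics/top7.png

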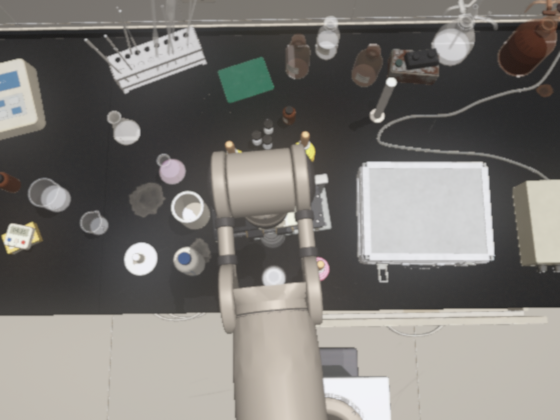

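Run:
```python
from h import *
t=cv2.imread('pics/top7.png');s=cv2.imread('pics/side7.png')
cv2.imwrite('pics/c.png',np.hstack([cv2.resize(t[180:240,160:220],(400,400),interpolation=cv2.INTER_CUBIC),cv2.resize(s[260:330,275:345],(400,400),interpolation=cv2.INTER_CUBIC)]))
th=np.linspace(0,2*np.pi,60)
for cx,cy in [(.555,.3137)]:
    for cam,im,off,sc in [('top',t,(160,180),400/60),('side',s,(275,260),400/70)]:
        z=cv2.resize(im[off[1]:off[1]+int(400/sc+.5),off[0]:off[0]+int(400/sc+.5)],(400,400),interpolation=cv2.INTER_CUBIC)
        for r in (.032,.038):
            for a in th:
                p=proj(cam,np.array([cx+r*np.cos(a),cy+r*np.sin(a),.11]));q=((p-off)+.5)*sc
                cv2.circle(z,(int(q[0]),int(q[1])),1,(0,0,255),-1)
        cv2.imwrite(f'pics/o_{cam}.png',z)
cv2.imwrite('pics/o.png',np.hstack([cv2.imread('pics/o_top.png'),cv2.imread('pics/o_side.png')]))
```

```text
(no output)
```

View pics/o.png

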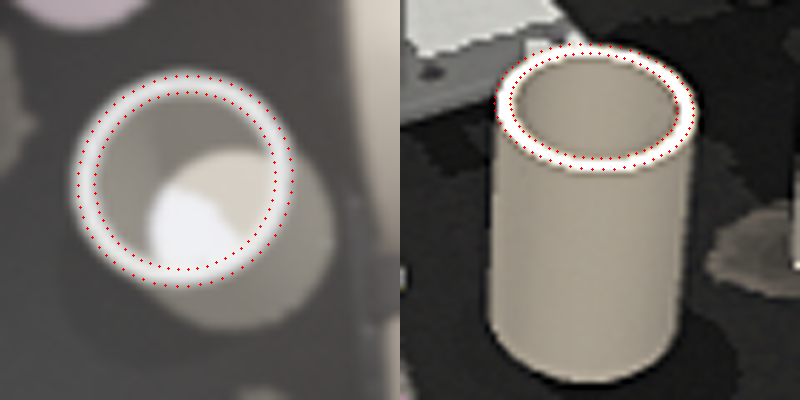

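>>> move_arm([
  [-0.05,0.03,0,0],
  [-0.06,0.13,0.05,0],
  [-0.06,0.25,0.12,0],
  [-0.05,0.37,0.19,0],
  [-0.03,0.45,0.24,0],
])

```text
time: 13.72
tool_pos: [0.5486, 0.3074, 0.3066]
tool_rot: [-2.992, 1.568, -2.871]
contact_force: [0.0, -1.0, -0.4]
opening: 0.0187
```

Run:
```python
from h import *
go([.555,.315,.28])
```

```text
t 13.72 tcp [0.5486 0.3074 0.3066] jaw yaw 97.0 open 0.0187 F [ 0.0007 -0.9949 -0.4425] q [ 0.3887  0.5002  0.9825  0.0003  1.6613 -1.3034]
inc [0.0664 0.0171 0.0183] twist 0.0 deg 0
```

>>> move_arm([
  [0.03,0.015,0.015,0],
  [0.06,0.017,0.018,0],
  [0.066,0.017,0.018,0],
  [0.066,0.017,0.018,0],
])

```text
time: 14.22
tool_pos: [0.5547, 0.3118, 0.2828]
tool_rot: [0.118, 1.57, 0.237]
contact_force: [-0.2, 0.2, -2.2]
opening: 0.0187
```

Run:
```python
from h import *
state()
im=robot.read_camera('side')[:,:,::-1];im2=robot.read_camera('wrist')[:,:,::-1]
cv2.imwrite('pics/side8.png',im);cv2.imwrite('pics/w8.png',im2)
cv2.imwrite('pics/s8z.png',cv2.resize(im[150:340,230:390],None,fx=3.1,fy=3.1,interpolation=cv2.INTER_CUBIC))
s,R=state()
print(wproj([.555,.315,.11]))
```

```text
t 14.22 tcp [0.5547 0.3118 0.2828] jaw yaw 96.8 open 0.0187 F [-0.2402  0.1897 -2.2323] q [ 0.3918  0.5178  1.016  -0.0001  1.6074 -1.298 ]
t 14.32 tcp [0.5549 0.3122 0.2833] jaw yaw 96.8 open 0.0188 F [-0.3041 -0.3354  0.3942] q [ 0.3922  0.5176  1.0149  0.      1.6076 -1.2979]
[290.4052 177.1227]
```

View pics/s8z.png

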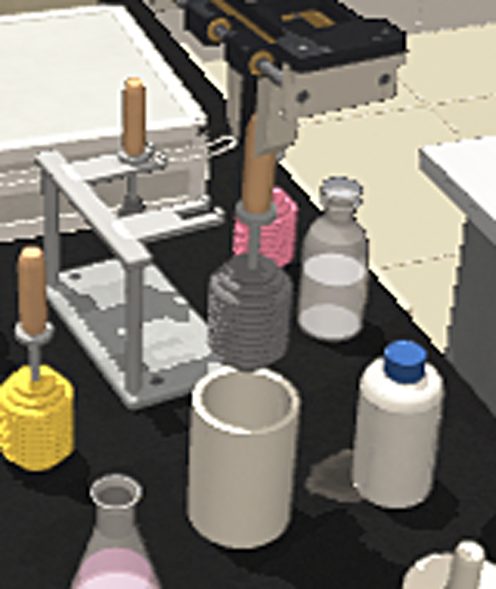

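View pics/w8.png

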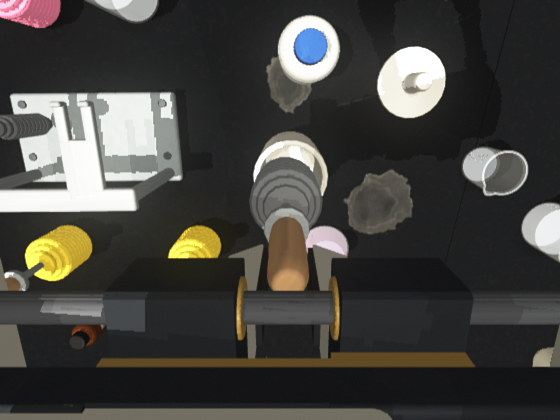

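Run:
```python
from h import *
im=cv2.imread('pics/side8.png')
# segment dark grey head
for z in (.141,.18,.221,.259,.3):
    print(z,proj('side',np.array([.555,.3122,z])), (proj('side',np.array([.555,.3122,z]))-[230,150]+.5)*3.1-.5)
z=im[195:275,285:340]
cv2.imwrite('pics/h8.png',cv2.resize(z,None,fx=8,fy=8,interpolation=cv2.INTER_NEAREST)[:600])
```

```text
0.141 [308.9096 266.0929] [245.6698 360.938 ]
0.18 [309.8513 251.3158] [248.589 315.129]
0.221 [310.8833 235.1207] [251.7882 264.9243]
0.259 [311.8808 219.4678] [254.8804 216.4001]
0.3 [313.0042 201.8392] [258.3629 161.7516]
```

View pics/h8.png

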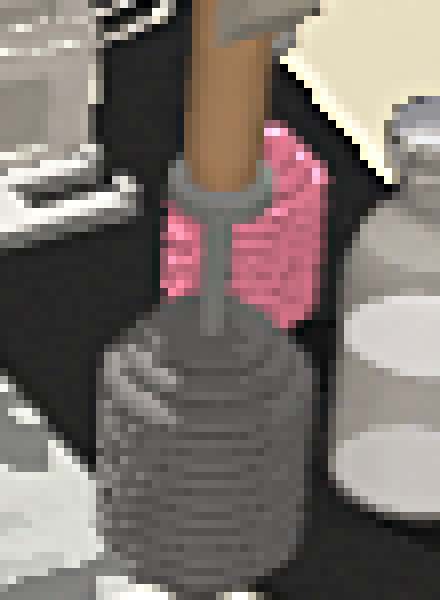

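>>> move_arm([
  [0.0,0.007,0.001,0],
  [0.04,0.007,0.001,0],
  [0.08,0.007,0.001,0],
  [0.11,0.007,0.001,0],
  [0.125,0.007,0.001,0],
])

```text
time: 14.95
tool_pos: [0.5547, 0.3156, 0.2317]
tool_rot: [-3.017, 1.57, -2.897]
contact_force: [0.3, 0.6, -1.3]
opening: 0.0184
```

Run:
```python
from h import *
state()
im=robot.read_camera('side')[:,:,::-1];im2=robot.read_camera('wrist')[:,:,::-1]
a=cv2.resize(im[210:330,260:360],(500,600));b=cv2.resize(im2[100:280,220:360],(467,600))
cv2.imwrite('pics/c9.png',cv2.resize(np.hstack([a,b]),(800,496)))
```

```text
t 14.95 tcp [0.5547 0.3156 0.2317] jaw yaw 96.9 open 0.0184 F [ 0.3113  0.6257 -1.3242] q [ 0.3973  0.5381  1.1169  0.0001  1.4871 -1.2936]
```

View pics/c9.png

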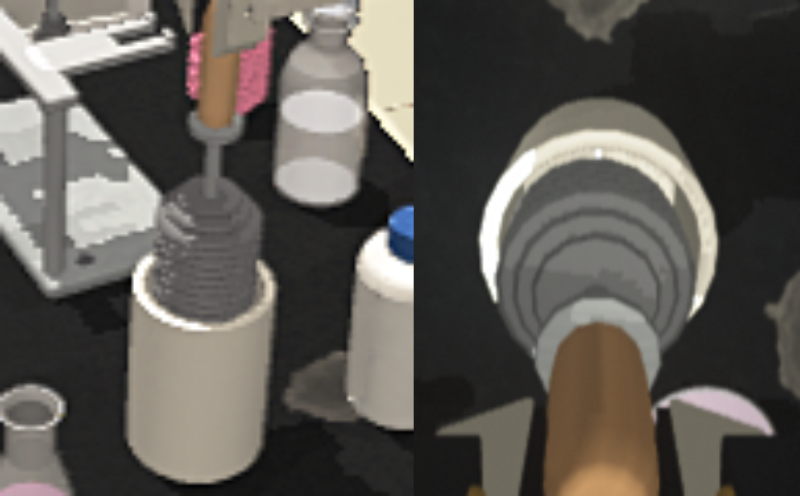

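>>> move_arm([
  [0.03,0,0,0],
  [0.07,0,0,0],
  [0.11,0,0,0],
  [0.15,0,0,0],
  [0.16,0,0,0],
])

```text
time: 15.68
tool_pos: [0.5541, 0.3153, 0.1663]
tool_rot: [-2.879, 1.568, -2.759]
contact_force: [0.2, 0.5, -1.2]
opening: 0.0184
```

>>> move_arm([
  [0.02,0,0,0],
  [0.03,0,0,0],
  [0.035,0,0,0],
  [0.035,0,0,0],
])

```text
time: 16.18
tool_pos: [0.5549, 0.3157, 0.1544]
tool_rot: [0.461, 1.57, 0.581]
contact_force: [-0.8, 1.0, -0.9]
opening: 0.0185
```

Run:
```python
from h import *
state()
```

```text
t 16.18 tcp [0.5549 0.3157 0.1544] jaw yaw 96.9 open 0.0185 F [-0.8023  0.9559 -0.8734] q [ 0.3973  0.584   1.2488  0.0001  1.3085 -1.2937]
```

>>> move_arm([
  [0.006,0,0,0],
  [0.011,0,0,0],
  [0.013,0,0,0],
  [0.013,0,0,0],
])

```text
time: 16.68
tool_pos: [0.5548, 0.3156, 0.149]
tool_rot: [2.895, 1.571, 3.015]
contact_force: [0.1, -0.7, -0.2]
opening: 0.0188
```

>>> move_arm([
  [0.002,0,0,0],
  [0.004,0,0,0],
  [0.004,0,0,0],
])

```text
time: 17.05
tool_pos: [0.5552, 0.3157, 0.148]
tool_rot: [0.248, 1.57, 0.368]
contact_force: [-0.4, 0.2, 3.1]
opening: 0.0184
```

>>> move_arm([
  [-0.03,0,0,0],
  [-0.09,0,0,0],
  [-0.15,0,0,0],
  [-0.19,0,0,0],
  [-0.19,0,0,0],
])

```text
time: 17.68
tool_pos: [0.5554, 0.3159, 0.2248]
tool_rot: [0.311, 1.568, 0.431]
contact_force: [0.2, -0.5, -1.6]
opening: 0.0187
```

>>> move_arm([
  [0.05,0,0,0],
  [0.11,0,0,0],
  [0.16,0,0,0],
  [0.18,0,0,0],
  [0.185,0,0,0],
])

```text
time: 18.3
tool_pos: [0.5546, 0.3155, 0.1487]
tool_rot: [-2.925, 1.57, -2.805]
contact_force: [0.3, 0.1, -0.8]
opening: 0.0183
```

>>> move_arm([
  [0.003,0,0,0],
  [0.006,0,0,0],
  [0.006,0,0,0],
])

```text
time: 18.68
tool_pos: [0.5553, 0.3158, 0.148]
tool_rot: [0.264, 1.569, 0.384]
contact_force: [-0.1, -0.3, 2.6]
opening: 0.0187
```

Second stroke reached the floor (contact again). Third.

>>> move_arm([
  [-0.03,0,0,0],
  [-0.09,0,0,0],
  [-0.15,0,0,0],
  [-0.19,0,0,0],
  [-0.19,0,0,0],
])

```text
time: 19.3
tool_pos: [0.5554, 0.3159, 0.2246]
tool_rot: [0.313, 1.568, 0.433]
contact_force: [0.0, -0.2, -2.2]
opening: 0.0187
```

>>> move_arm([
  [0.05,0,0,0],
  [0.11,0,0,0],
  [0.16,0,0,0],
  [0.18,0,0,0],
  [0.185,0,0,0],
])

```text
time: 19.92
tool_pos: [0.5546, 0.3156, 0.1485]
tool_rot: [-2.928, 1.57, -2.808]
contact_force: [0.2, -0.3, -0.8]
opening: 0.0182
```

>>> move_arm([
  [0.003,0,0,0],
  [0.006,0,0,0],
  [0.006,0,0,0],
])

```text
time: 20.3
tool_pos: [0.5555, 0.3159, 0.148]
tool_rot: [0.256, 1.568, 0.376]
contact_force: [-0.0, -0.8, 4.7]
opening: 0.0181
```

Run:
```python
from h import *
state()
im=robot.read_camera('side')[:,:,::-1]
cv2.imwrite('pics/s10.png',cv2.resize(im[210:350,250:390],(600,600)))
```

```text
t 20.30 tcp [0.5555 0.3159 0.148 ] jaw yaw 96.9 open 0.0181 F [-0.0448 -0.7523  4.6938] q [ 0.3972  0.5886  1.2586 -0.0001  1.2917 -1.2937]
```

View pics/s10.png

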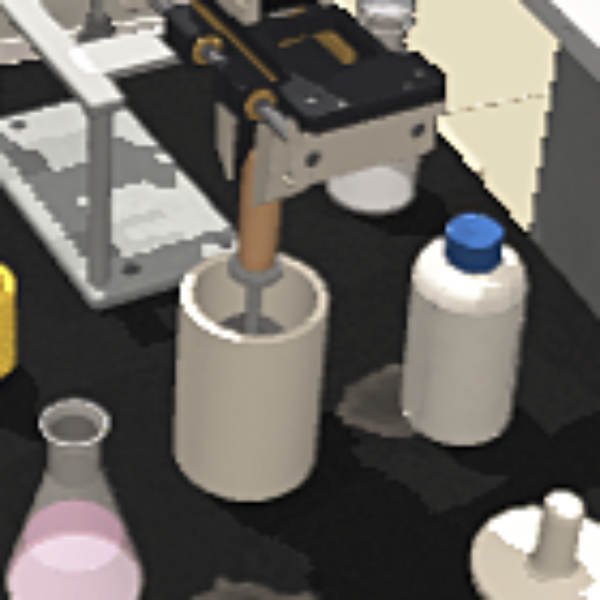

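>>> move_arm([
  [-0.03,0,0,0],
  [-0.1,0,0,0],
  [-0.2,0,0,0],
  [-0.3,0,0,0],
  [-0.4,0,0,0],
])

```text
time: 20.98
tool_pos: [0.5544, 0.3156, 0.3083]
tool_rot: [2.867, 1.57, 2.987]
contact_force: [0.9, 0.1, -0.4]
opening: 0.0182
```

Run:
```python
from h import *
go([.4745,.115,.31])
```

```text
t 20.98 tcp [0.5544 0.3156 0.3083] jaw yaw 96.9 open 0.0182 F [ 0.9049  0.1422 -0.3904] q [ 0.3973  0.519   0.9472  0.0002  1.6757 -1.2937]
inc [-0.0043 -0.4738 -0.2585] twist 0.0 deg 0
```

>>> move_arm([
  [0,-0.05,-0.1,0],
  [0,-0.16,-0.19,0],
  [0,-0.29,-0.255,0],
  [0,-0.41,-0.258,0],
  [0,-0.474,-0.258,0],
])

```text
time: 21.6
tool_pos: [0.4746, 0.1131, 0.3074]
tool_rot: [-0.38, 1.57, -0.261]
contact_force: [-1.1, -0.2, 0.1]
opening: 0.0184
```

Run:
```python
from h import *
go([.474,.115,.182],96.9)
```

```text
t 21.60 tcp [0.4746 0.1131 0.3074] jaw yaw 96.8 open 0.0184 F [-1.1138 -0.1815  0.0827] q [ 0.0768  0.2079  1.407  -0.0002  1.5261 -1.6126]
inc [ 0.3136  0.005  -0.0011] twist -0.0017393736162569931 deg -0.10436241697541959
```

>>> move_arm([
  [0.03,0.005,-0.02,0],
  [0.11,0.005,-0.02,0],
  [0.2,0.005,-0.02,0],
  [0.28,0.005,-0.02,0],
  [0.312,0.005,-0.02,0],
])

```text
time: 22.22
tool_pos: [0.4659, 0.116, 0.1806]
tool_rot: [3.045, 1.568, -3.118]
contact_force: [0.6, -0.7, -0.5]
opening: 0.0186
```

Run:
```python
from h import *
state()
im=robot.read_camera('side')[:,:,::-1];w=robot.read_camera('wrist')[:,:,::-1]
cv2.imwrite('pics/w11.png',w)
cv2.imwrite('pics/s11.png',cv2.resize(im[150:300,230:380],(600,600)))
go([.5285,.1214,.181],96.9)
```

```text
t 22.23 tcp [0.4659 0.116  0.1806] jaw yaw 96.9 open 0.0186 F [ 0.5818 -0.6824 -0.5093] q [ 0.0842  0.2771  1.6667  0.0002  1.2007 -1.6068]
t 22.32 tcp [0.4664 0.1161 0.1813] jaw yaw 96.9 open 0.0186 F [-0.4096 -0.2615 -0.1942] q [ 0.0842  0.2767  1.6651  0.0001  1.2017 -1.6068]
inc [ 0.0004 -0.0054  0.1557] twist -0.0002290439317493546 deg -0.013742635904961276
```

View pics/s11.png

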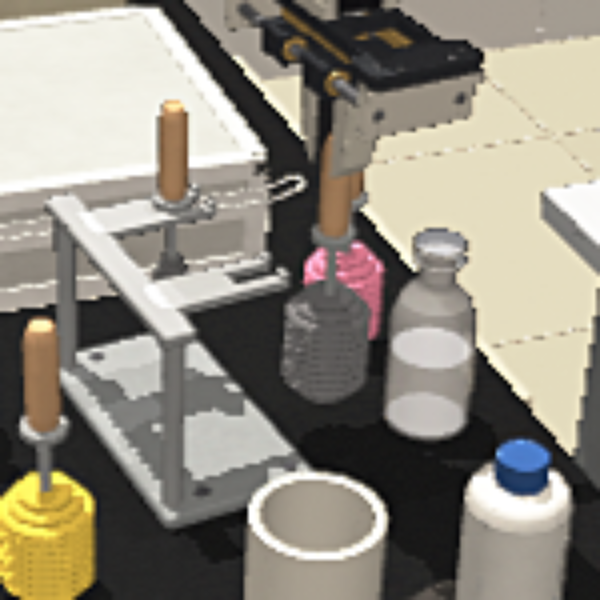

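View pics/w11.png

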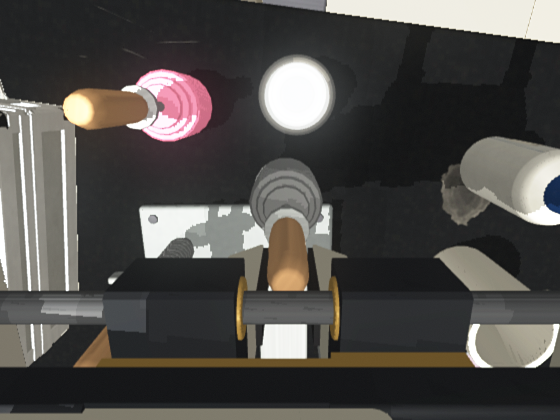

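>>> move_arm([
  [0,-0.004,0.0,0],
  [0,-0.005,0.03,0],
  [0,-0.005,0.07,0],
  [0,-0.005,0.11,0],
  [0,-0.005,0.14,0],
])

```text
time: 22.95
tool_pos: [0.5243, 0.1209, 0.1824]
tool_rot: [0.021, 1.569, 0.141]
contact_force: [-0.2, -0.4, 0.2]
opening: 0.0186
```

>>> move_arm([
  [0,0,0.015,0],
  [0,0,0.015,0],
  [0,0,0.015,0],
])

```text
time: 23.32
tool_pos: [0.5283, 0.1215, 0.1818]
tool_rot: [2.849, 1.57, 2.97]
contact_force: [0.0, -1.0, -1.6]
opening: 0.0186
```

Run:
```python
from h import *
state()
im=robot.read_camera('side')[:,:,::-1];w=robot.read_camera('wrist')[:,:,::-1]
a=cv2.resize(im[160:270,230:340],(500,500));b=cv2.resize(w[130:280,220:360],(467,500))
cv2.imwrite('pics/c12.png',cv2.resize(np.hstack([a,b]),(800,414)))
go([.5285,.1214,.169],96.9)
```

```text
t 23.32 tcp [0.5283 0.1215 0.1818] jaw yaw 96.9 open 0.0186 F [ 0.0388 -0.9712 -1.6072] q [ 0.0846  0.386   1.5015  0.0001  1.2544 -1.6064]
t 23.43 tcp [0.5284 0.1215 0.1819] jaw yaw 96.9 open 0.0185 F [-0.9763 -0.3516 -1.5705] q [ 0.0846  0.3858  1.5015  0.0001  1.2543 -1.6064]
inc [ 0.0324 -0.0004  0.0003] twist -0.00018507936900959975 deg -0.011104762140575986
```

View pics/c12.png

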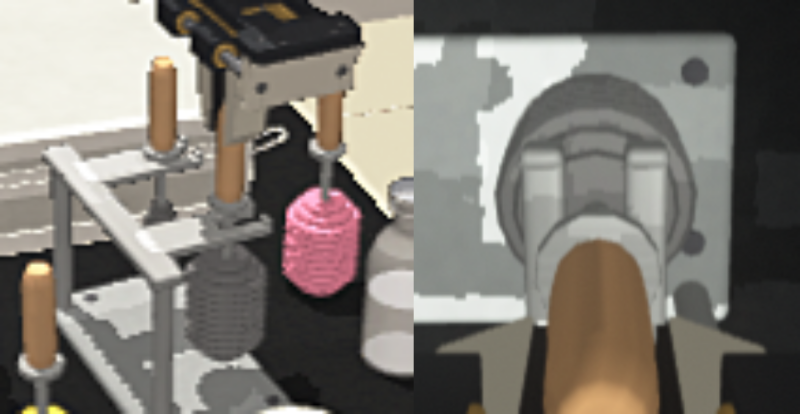

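Stem is in the slot, collar above the fork and inside the nubs. Lower.

>>> move_arm([
  [0.01,0,0,0],
  [0.02,0,0,0],
  [0.028,0,0,0],
  [0.028,0,0,0],
])

```text
time: 23.92
tool_pos: [0.5285, 0.1215, 0.1702]
tool_rot: [2.977, 1.57, 3.097]
contact_force: [0.4, 0.2, -0.8]
opening: 0.0186
```

>>> move_arm([
  [0.003,0,0,0],
  [0.005,0,0,0],
  [0.005,0,0,0],
])

```text
time: 24.3
tool_pos: [0.5289, 0.1215, 0.169]
tool_rot: [-0.013, 1.57, 0.107]
contact_force: [0.2, -1.1, 2.2]
opening: 0.0186
```

>>> move_arm([
  [0,0,0,0],
  [0,0,0,0],
  [0,0,0,0],
  [0,0,0,0],
  [0,0,0,0],
], gripper=0.45)

```text
time: 24.92
tool_pos: [0.5287, 0.1215, 0.1685]
tool_rot: [2.461, 1.571, 2.581]
contact_force: [-0.2, 0.3, -0.2]
opening: 0.0503
```

>>> move_arm([
  [-0.02,0,0,0],
  [-0.06,0,0,0],
  [-0.12,0,0,0],
  [-0.2,0,0,0],
  [-0.3,0,0,0],
])

```text
time: 25.55
tool_pos: [0.5283, 0.1215, 0.2898]
tool_rot: [3.004, 1.57, 3.124]
contact_force: [-0.3, -0.3, 0.4]
opening: 0.0504
```

Run:
```python
from h import *
state()
go([.38,.20,.32])
im=robot.read_camera('wrist');cv2.imwrite('pics/w13.png',im[:,:,::-1])
```

```text
t 25.55 tcp [0.5283 0.1215 0.2898] jaw yaw 96.9 open 0.0504 F [-0.2796 -0.307   0.3749] q [ 0.0845  0.322   1.2996  0.0001  1.5208 -1.6064]
t 25.55 tcp [0.5283 0.1215 0.2898] jaw yaw 96.9 open 0.0504 F [-0.2796 -0.307   0.3749] q [ 0.0845  0.322   1.2996  0.0001  1.5208 -1.6064]
inc [-0.0753  0.2394 -0.3447] twist 0.0 deg 0
```

View pics/w13.png

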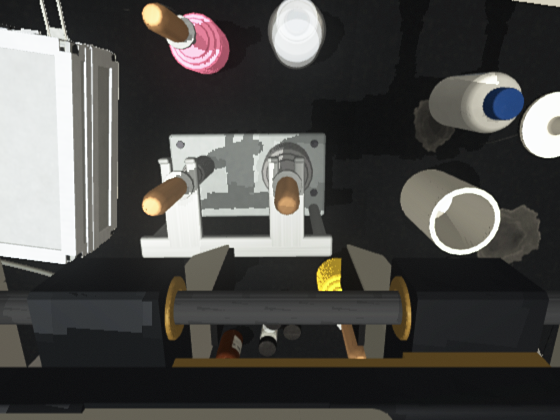

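>>> move_arm([
  [-0.05,0.05,-0.05,0],
  [-0.1,0.15,-0.14,0],
  [-0.1,0.27,-0.23,0],
  [-0.1,0.39,-0.32,0],
  [-0.1,0.5,-0.4,0],
])

```text
time: 26.22
tool_pos: [0.3443, 0.3021, 0.3294]
tool_rot: [0.565, 1.569, 0.685]
contact_force: [0.7, -0.1, -0.7]
opening: 0.0501
```

>>> move_arm([
  [0,0.1,-0.1,0],
  [0,0.2,-0.2,0],
  [0,0.3,-0.25,0],
  [0,0.35,-0.25,0],
  [0,0.35,-0.25,0],
])

```text
time: 26.85
tool_pos: [0.2293, 0.4287, 0.3286]
tool_rot: [0.78, 1.571, 0.902]
contact_force: [0.3, -0.4, -0.9]
opening: 0.0505
```

Run:
```python
from h import *
state()
s=robot.read_camera('side')[:,:,::-1];t=robot.read_camera('top')[:,:,::-1]
cv2.imwrite('pics/side14.png',s);cv2.imwrite('pics/top14.png',t)
cv2.imwrite('pics/s14z.png',cv2.resize(s[160:360,190:400],None,fx=3,fy=3,interpolation=cv2.INTER_CUBIC))
a=cv2.imread('pics/top0.png')[140:300,110:350];b=t[140:300,110:350]
cv2.imwrite('pics/t14.png',cv2.resize(np.vstack([b,cv2.absdiff(a,b)]),None,fx=1.8,fy=1.8))
```

```text
t 26.85 tcp [0.2293 0.4287 0.3286] jaw yaw 97.0 open 0.0505 F [ 0.3096 -0.429  -0.9014] q [ 0.9219  0.1989  1.3624 -0.      1.5802 -0.7712]
```

View pics/s14z.png

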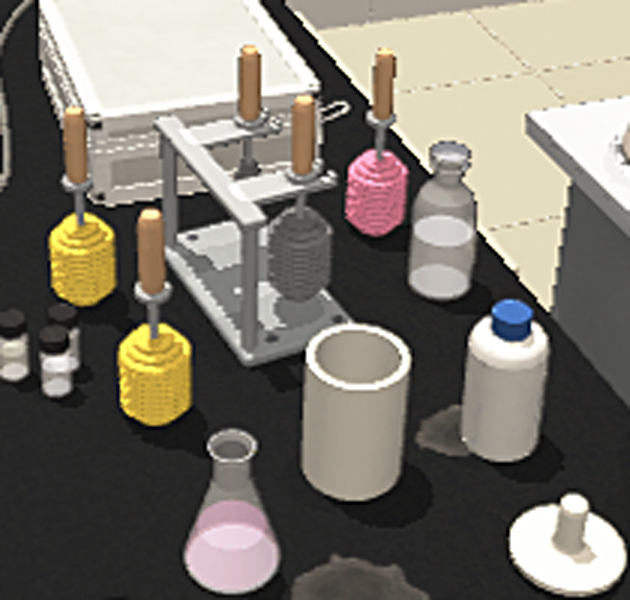

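View pics/t14.png

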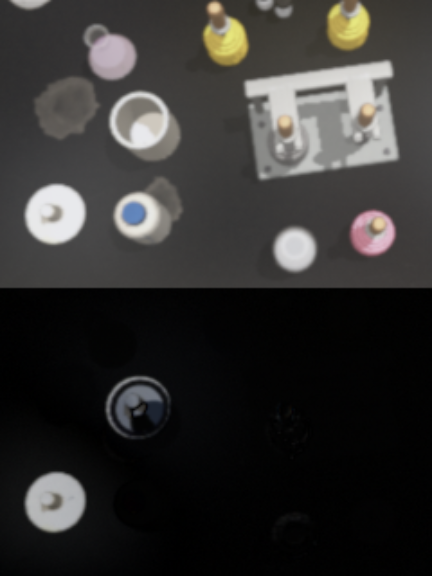

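Run:
```python
from h import *
for n in ('top','side'):
    a=cv2.imread(f'pics/{n}0.png');b=cv2.imread(f'pics/{n}14.png');d=cv2.absdiff(a,b).max(2)
    if n=='top': r=(slice(255,300),slice(255,295))
    else: r=(slice(205,262),slice(324,350))
    print(n,d[r].max(),d[r].mean())
    g=[cv2.cvtColor(x[r],6).astype(np.float32) for x in (a,b)];print(cv2.phaseCorrelate(*g))
```

```text
top 20 2.6455555555555557
((0.1381758754622524, 0.6072798781278337), 1.0476905563142564)
side 190 5.17004048582996
((0.7228380010699862, -0.11394774353788506), 1.0784551464481118)
```

Run:
```python
from h import *
r=(slice(200,268),slice(315,360))
a=cv2.imread('pics/side0.png')[r];b=cv2.imread('pics/side14.png')[r];q=(slice(250,300),slice(250,300))
c=cv2.imread('pics/top0.png')[q];d=cv2.imread('pics/top14.png')[q]
f=lambda x:cv2.resize(x,(260,390) if x.shape[0]==68 else (260,260),interpolation=cv2.INTER_NEAREST)
x=np.hstack([f(a),f(b),f(cv2.absdiff(a,b))]);cv2.imwrite('pics/cb.png',x)
cv2.imwrite('pics/cb2.png',np.hstack([f(c),f(d),np.minimum(f(cv2.absdiff(c,d)).astype(int)*6,255).astype(np.uint8)]))
```

```text
(no output)
```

View pics/cb.png

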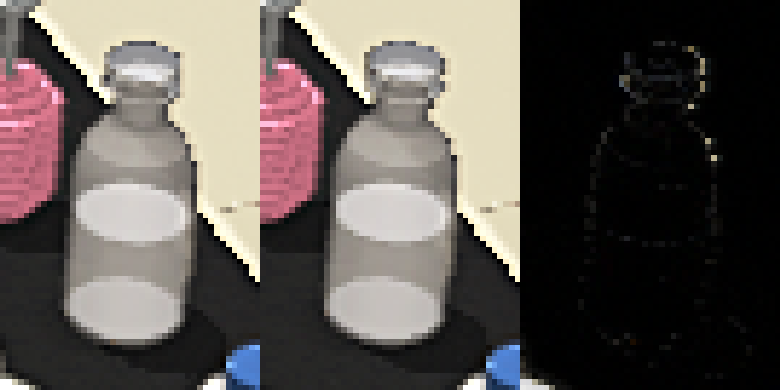

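View pics/cb2.png

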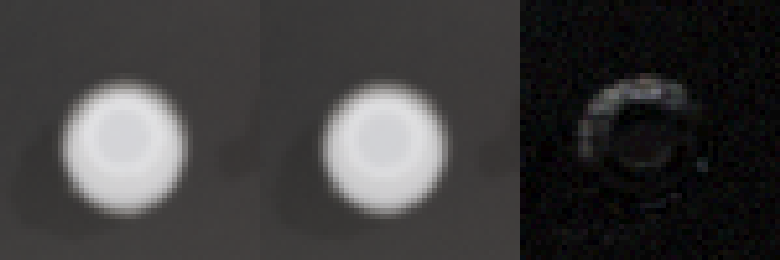

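Run:
```python
from h import *
r=(slice(205,262),slice(322,352))
a=cv2.imread('pics/side0.png')[r]
for n in ('side3','side4','side7','side8','side14'):
    d=cv2.absdiff(a,cv2.imread(f'pics/{n}.png')[r]).max(2);print(n,d.max(),d.mean())
# shift estimate by edges of the bottle in the top view
for n in ('top0','top14'):
    g=cv2.cvtColor(cv2.imread(f'pics/{n}.png'),6)[255:300,255:295].astype(float);w=np.clip(g-90,0,60)
    y,x=np.mgrid[:g.shape[0],:g.shape[1]];print(n,(w*x).sum()/w.sum(),(w*y).sum()/w.sum())
```

```text
side3 189 6.109941520467836
side4 230 9.012280701754387
side7 189 4.266081871345029
side8 192 6.425730994152047
side14 190 4.629239766081871
top0 18.376677852348994 22.92960315144441
top14 18.44358193433368 23.090402614767495
```

Run:
```python
from h import *
print(robot.hand_in()); state()
```

```text
the job is handed in; nothing more can be done
None
the job is handed in; nothing more can be done
```

I did the whole job in the order asked and handed it in at about 27 s of the 67 s allowed; the hand-in reported no verdict.

- **Lid:** I lifted it off by the knob, lowered it to the worktop at about (0.443, 0.449), and let go only once contact was felt. In the pictures it stands flat and right way up.
- **Scrubbing:** I took the wide brush out of fork A and went down to the jar's floor three times. Contact showed each time, with the vertical force reading +2.6 to +4.7 N. The brush's lower end came up to about z = 0.083 between strokes, past the jar's middle at about 0.055–0.058.
- **Brush:** I lowered it back into fork A until contact and released it. In the last pictures it hangs with its collar inside the nubs.

**Last checks:**
- The final top and side pictures show the jar open and upright where it was. The top-view comparison shows no visible change to the slim brush, the plastic bottle or the flask.
- The clear bottle is the one small disagreement. In the top view it appears about 0.16 pixel (roughly 0.35 mm) off its first position. The side pictures already showed a similar difference at t ≈ 5 s, before the arm had been near it, so I think it settled or it is an image effect.
- Contact readings stayed below 5 N throughout, and the arm was clear of everything at hand-in.

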